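# Put the medicine carton away under the lift-and-slide hatch

## Robot

A 6-joint arm with a two-finger parallel gripper is mounted at the origin on a cart in front of the work surface, level with it; the furniture and walls round the work are solid. World frame = base frame: x ahead of the robot, y to its left, z up, the work surface at z = 0. Lengths are in mm, angles in degrees, forces in N, time in s.
With the tool pointing down it reaches from about 300 to 850 mm from the base axis. Payload 4.2 kg.
Tool frame: the origin (TCP) lies at the very end of the fingers, on their centre line; the grasp point (between the pads) lies 19 mm behind it (env.grasp_offset is the distance from the TCP to the grasp point, in mm); z points along the fingers, y is the line along which they close (so a half turn about z gives the same grasp; the last joint's range is limited). The gripper opens to 91 mm and grips with 3 to 60 N. Pads are 32 mm wide; open, the fingers measure 118 mm over their backs; the gripper's body (76 mm by 178 mm) begins 60 mm behind the grasp point.
Start: joints at [72.422, 18.312, 89.639, -0, 72.044, -1.146], TCP at [162.661, 551.532, 189.376] pointing down, gripper open.
Joint ranges: [-177.97, 177.97], [-48.28, 115.42], [12.27, 149.76], [-77.06, 257.06], [2.81, 150.46], [-146.56, 146.56]. Speed limits (degrees/s): [147.25, 147.25, 180, 180, 180, 180].

## Interface

Orientations are given as [roll, pitch, yaw] about the fixed x, y, z axes, in that order (R = Rz(yaw) Ry(pitch) Rx(roll)).
In Python, from workcell import env, eyes gives the robot as it stands.
- The arm moves only by the tool send_rows, never from a script. Its arguments are lists of equal length, an entry for each row: "grip": the opening, from -1 (shut) to 1 (fully open), so that 0 is half open; "xyz": the shift along the world's x, y, z in m, a list of three; "yaw": the turn about the world's z in degrees. A call has 1 to 8 rows; each row is the pose to reach, as a shift and turn from the pose commanded when the call began; what a row does not reach only later rows make up. A row lasts 1/12 s, in which the tool goes at most 41.7 mm and 7.16 degrees, less where a joint would pass 70% of its speed; a pose out of reach is approached as far as the arm can. A call with a gripper value outside its range is refused whole. The fingers move at their own pace and stop on an object; "grip_force" is the grip in N (left out, the last holds). Time passes only in rows, so rows that repeat a pose let the fingers close. It gives the time, the measured TCP pose, the force, the opening and the grip force at its end, in the units of the state.
- env.state(): the state, without advancing time (a new reading comes with each control period).
- eyes.grab_frame(name): name is "side" or "top" or "wrist"; returns a dict with "frame" (480x640x3 uint8, red, green, blue), "fx", "fy", "cx", "cy" (pixels), "pose" (4x4, takes a point from camera to world coordinates). Camera axes: x right, y down, z forward; pixel columns grow to the right and rows downward; lengths in mm; the calibration is good to about 2 mm. A picture is of the moment at which its call begins. There is no depth.
- env.job_done(): hands the job in; it is judged then, once.
The state is a dict: "time_s": time; "qpos": joint angles; "qvel": joint speeds; "effort": joint torques, N m; "ee_pos": TCP position; "ee_rot": TCP orientation; "force": force on the tool from outside, world axes, zero at the start; "torque": the same for the moment, N m; "gripper_width": finger opening in mm; "gripper_force": force on a finger pad.
Only numpy, scipy, OpenCV 4.12 (cv2) and the standard library are available. Lean on these libraries where they do the work, as an engineer would, in place of code of your own. Each camera call takes 0.05 s, during which the arm holds its last target. There are 200 camera calls.

## Task

Put the flat medicine carton that lies on the low wooden chest away inside the chest's well, under the hatch. The carton is in the hatch's way, so it has to be moved aside first; then lift the hatch off its seat by its pull and slide it along its channels until it is wholly on the deck, lay the carton in the well, and slide the hatch back and let it down flush on its seat. Do not knock or shift the mug, jars and bottle standing around.

Things in the scene. Friction and masses are not known exactly. Their poses are not given: they have to be found in the camera images.
- chest: Low wooden chest fixed to the worktop, 170 mm (its x) by 296 (y) by 72 high; origin at the centre of its underside, on the worktop, z up. Its -y half is the well, closed by the hatch; its +y half the parking deck. Each long side has a metal-lipped channel over the whole length: lip underside 67 mm, lip top 72 mm above the worktop; 134 mm clear between the lips. End walls 72 mm high.
- well_floor (a point): Centre of the well's floor, at chest (0, -72, 12) mm, axes as the chest's. The well's opening is 126 mm (x) by 120 mm (y). Round it runs the hatch's seat, 44 mm above the worktop, at the bottom of a recess 136 mm long (chest y -140 to -4 mm).
- deck (a point): Centre of the solid parking deck's top face, at chest (0, 68, 54) mm: 10 mm above the seat. The deck reaches from chest y = -4 to +140 mm. Round the chest, apart from the listed things, the worktop is free from its front edge (world x = 0.33 m) to x = 0.64 m for y between -0.55 and +0.55 m.
- hatch_pull (a point): Centre of the hatch's pull, a wooden bar upright on the middle of the hatch, 70 mm long (x), 16 thick (y), 34 high; the point is 17 mm above the hatch's top face. Closed (top flush with the deck) it is at chest (0, -72, 71) mm, 3 mm play to each end. Raise it 11 to 17 mm to pass the deck's edge (18 mm meets the lips), then slide along chest +y; wholly on the deck: chest y = 61 to 75 mm, z = 81 mm.
- hatch_mid (a point): Centre of the loose hatch's underside; axes parallel to the chest's. A wooden plate 128 mm (x) by 130 mm (y), 10 mm thick, 0.2 to 0.33 kg, with 5 mm thick tongues along its lower x edges (146 mm over all) that run under the channel lips, so it cannot be lifted out of the chest.
- med_box_center (a point): Centre of the flat white medicine carton that lies on the deck at the start: 55 mm (its x) by 112 mm (its y) by about 18 mm thick, this point half-way up; its z is up; 40 to 80 g.
- mug_center (a point): Bystander: the patterned stoneware mug, about 91 mm across plus handle, 85 mm high; stands upright on the worktop; this point is half-way up, at the middle of its outline seen from above.
- jar_center (a point): Bystander: the tall glass jar with green lid, 50 mm diameter, 140 mm high; stands upright on the worktop; this point is half-way up, at the middle of its outline seen from above.
- soap_center (a point): Bystander: the clear pump bottle with green pump, 42x73 mm, 167 mm high; stands upright on the worktop; this point is half-way up, at the middle of its outline seen from above.
- spice_center (a point): Bystander: the spice jar with red cap, 45 mm diameter, 109 mm high; stands upright on the worktop; this point is half-way up, at the middle of its outline seen from above.
Mind the look-alikes: they are no part of the job. What is shaped like the part that bears hatch_pull but white is not meant.

How it is judged (in metres and radians):
On the way, in this order (a step that is already met when the one before it is completed fails the run):
1. the hatch is lifted out and slid open on to the deck, leaving the well uncovered (y of hatch_pull in the frame of chest between 0.052 and 0.085 m and z of hatch_pull in the frame of chest above 0.077 m), for 0.2 s.
2. the carton lies in the well (x of med_box_center in the frame of chest between -0.055 and 0.055 m and y of med_box_center in the frame of chest between -0.13 and -0.014 m and z of med_box_center in the frame of chest below 0.042 m), for 0.2 s.
At the end, for the whole second after the job is handed in: The carton lies in the well (centre inside its opening, below the seat) and the hatch is closed over it: pull within 6 mm of its closed place along the channels, at most 3 mm above its closed height, level within 0.04 rad. No bystander was ever moved more than 30 mm (all of step 2 and y of hatch_pull in the frame of chest between -0.078 and -0.066 m and z of hatch_pull in the frame of chest below 0.074 m and angle between hatch_pull's own z axis and vertical below 0.04 rad); the robot touches nothing.
It fails at once if the mug is moved more than 30 mm or knocked over (distance of mug_center from where it was at the start of the episode above 0.03 m).
It fails at once if the jar is moved more than 30 mm or knocked over (distance of jar_center from where it was at the start of the episode above 0.03 m).
It fails at once if the soap is moved more than 30 mm or knocked over (distance of soap_center from where it was at the start of the episode above 0.03 m).
It fails at once if the spice is moved more than 30 mm or knocked over (distance of spice_center from where it was at the start of the episode above 0.03 m).
It also fails if it takes over 72 s, if anything falls off the work surface, if the arm or the gripper's body presses on something with over 40 N, if the wrist force passes 120 N, or if a joint passes its speed limit or range.

## Working session

There is one attempt and no reset: what is moved stays moved. The work goes in short steps, Python scripts to look and compute and a tool call to move; the robot and the scene stay as the last step left them, time stands still between calls to the robot, and variables do not carry over. Pictures are saved under pics/ and viewed, at most 10 in all, crops included, and the job is handed in when it is done.

Besides the shell and the picture viewer there is one more tool, called after "Call:" as name([rows], argument=value, ...), one row to a line, values as JSON. send_rows: Moves the arm, as the interface text tells. Its arguments: {"type":"object","properties":{"grip":{"type":"array"},"xyz":{"type":"array"},"yaw":{"type":"array"},"grip_force":{"type":"number"}},"required":["grip","xyz","yaw"]}

```bash
mkdir -p pics
cat > h.py <<'E'
import cv2, numpy as np
from workcell import env, eyes
def grab(n, save=None):
    f=eyes.grab_frame(n)
    if save: cv2.imwrite('pics/'+save, cv2.cvtColor(f['frame'],cv2.COLOR_RGB2BGR))
    return f
def onplane(f,uv,z):
    P=np.array(f['pose']); d=P[:3,:3]@np.array([(uv[0]-f['cx'])/f['fx'],(uv[1]-f['cy'])/f['fy'],1])
    o=P[:3,3]; return o+d*(z-o[2])/d[2]
def proj(f,p):
    P=np.array(f['pose']); c=P[:3,:3].T@(np.array(p)-P[:3,3]); return c[0]/c[2]*f['fx']+f['cx'],c[1]/c[2]*f['fy']+f['cy']
E
python3 - <<'E'
from h import *
for n in('top','side'):
    f=grab(n,n+'0.png'); print(n,f['fx'],f['cx'],f['cy'],np.round(f['pose'],3).tolist())
print(env.state(), env.grasp_offset)
E
```

```text
top 616.6754200040436 314.46846810595764 241.8536832725579 [[0.023, -0.99, 0.142, 360.422], [-1.0, -0.023, 0.003, -67.121], [-0.0, -0.142, -0.99, 1473.107], [0.0, 0.0, 0.0, 1.0]]
side 469.41558435412674 316.838654364473 246.58202081565835 [[-1.0, -0.019, 0.009, 545.534], [-0.02, 0.689, -0.724, 734.011], [0.007, -0.724, -0.689, 817.615], [0.0, 0.0, 0.0, 1.0]]
{'time_s': 0.1, 'qpos': array([ 7.24233531e+01,  1.83476104e+01,  8.96988639e+01, -8.20058172e-04,
        7.20420531e+01, -1.14673636e+00]), 'qvel': array([-0.06206534, -0.06811873, -0.19360162, -0.05809755,  0.15521963,
        0.09242774]), 'effort': array([ 1.83320168e-03, -4.13330948e+01, -2.32511079e+01,  7.29749235e-02,
        4.22005286e-02, -2.58833126e-05]), 'ee_pos': array([162.50273027, 551.06446598, 188.61179383]), 'ee_rot': array([-1.79911475e+02, -9.92137471e-04,  1.63570342e+02]), 'force': array([ 0.28111176, -0.73698652,  0.74743524]), 'torque': array([ 0.02336355, -0.01295221,  0.02212233]), 'gripper_force': 0.0, 'gripper_width': 91.40887963488669} 18.8
```

View pics/top0.png

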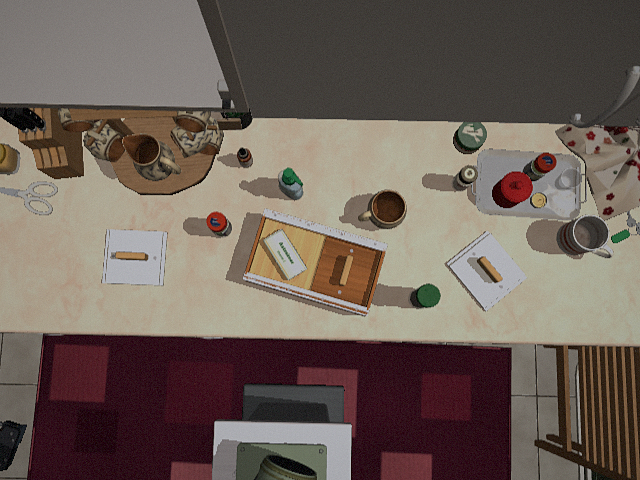

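View pics/side0.png

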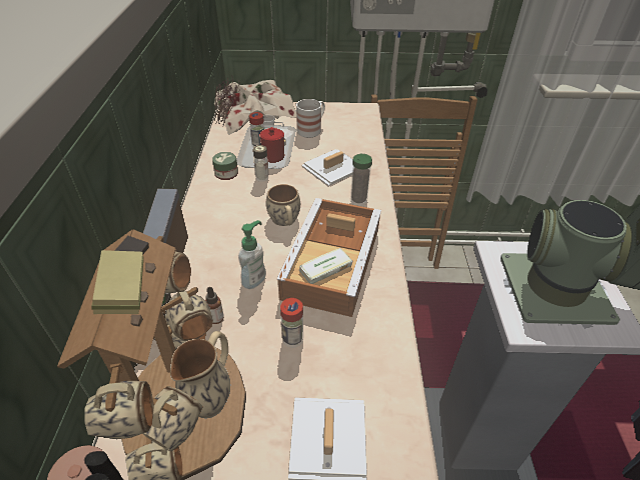

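Top view: the chest spans (245–386, 210–315), with the carton at (284,254) on the deck and the hatch with its pull at (345,269). Candidates for the pull are (345,269) in the chest on the wooden hatch, (130,256) on a white plate and (489,269) on a white plate. I choose (345,269) and check it in a close crop.

Run:
```python
from h import *
f=grab('top'); im=cv2.cvtColor(f['frame'],cv2.COLOR_RGB2BGR)
c=cv2.resize(im[195:325,235:395],None,fx=5,fy=4.6,interpolation=cv2.INTER_CUBIC)
c=cv2.resize(im[200:320,235:395],None,fx=5,fy=5,interpolation=cv2.INTER_CUBIC); cv2.imwrite('pics/crop0.png',c)
np.savez('top0.npz',**{k:np.array(f[k]) for k in f})
```

```text
(no output)
```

View pics/crop0.png

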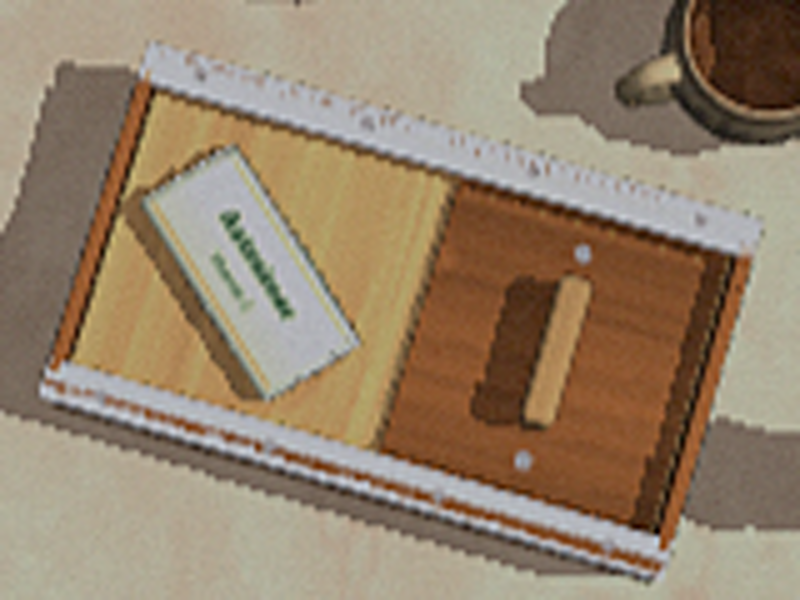

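The crop shows the wooden pull, centred at crop (558,352), on the brown hatch inside the chest's lips, so the choice is right. The carton's top corners are at crop (140,200), (235,148), (358,345) and (268,400).

Run:
```python
from h import *
f=dict(np.load('top0.npz'))
o=lambda x,y,z: onplane(f,((x+.5)/5-.5+235,(y+.5)/5-.5+200),z)
A,B=o(150,44,72),o(762,220,72)     # back outer corners
C,D=o(152,90,72),o(750,255,72)     # back inner
E_,F=o(75,362,72),o(660,540,72)    # front inner
for n,p in zip('ABCDEF',(A,B,C,D,E_,F)): print(n,p.round(1))
ang=lambda p,q: np.degrees(np.arctan2(*(p-q)[1::-1]))
print('len',np.linalg.norm(A-B),'dirs of +y', [round(ang(*q),2) for q in((A,B),(C,D),(E_,F))])
P=[o(*q,88) for q in((560,277),(592,285),(553,425),(523,420))]
print('pull',np.mean(P,0).round(1), [p.round(1).tolist() for p in P])
M=[o(*q,72) for q in((140,200),(235,148),(358,345),(268,400))]
m=np.mean(M,0);print('box',m.round(1),[round(ang(M[i],M[j]),1) for i,j in((0,3),(1,2))],[round(np.linalg.norm(M[i]-M[j]),1) for i,j in((0,3),(1,2),(0,1),(2,3))])
th=np.radians(ang(A,B)); ey=np.array([np.cos(th),np.sin(th)]); ex=np.array([ey[1],-ey[0]])
# origin: back outer edge mid minus 85 ex
c1=(A+B)[:2]/2-85*ex
c2=np.mean(P,0)[:2]+72*ey
print('chest',c1.round(1),c2.round(1),'ex',ex.round(4),'ey',ey.round(4))
gap=((C-E_)[:2]@ex,(D-F)[:2]@ex);print('gap',gap, 'inner mid from c1',((C+E_)[:2]/2-c1)@ex,((D+F)[:2]/2-c1)@ex)
print('box in chest',((m[:2]-c1)@ex).round(1),((m[:2]-c1)@ey).round(1))
for n,uv,z in(('mug',(387,208),85),('jar',(428,294),140),('soap',(291,180),150),('spice',(217,222),109)):
  print(n,onplane(f,uv,z).round(0))
```

```text
A [636.7  54.9  72. ]
B [ 561.1 -228.7   72. ]
C [615.1  53.2  72. ]
D [ 544.8 -223.3   72. ]
E [488.4  83.9  72. ]
F [ 413.9 -183.6   72. ]
len 293.5239597188285 dirs of +y [np.float64(75.08), np.float64(75.73), np.float64(74.44)]
pull [ 496.8 -134.9   88. ] [[530.6, -135.7, 88.0], [527.3, -150.2, 88.0], [463.6, -133.6, 88.0], [465.5, -120.1, 88.0]]
box [531.2   5.4  72. ] [np.float64(34.2), np.float64(33.3)] [np.float64(109.5), np.float64(107.3), np.float64(49.7), np.float64(48.0)]
chest [516.8 -65. ] [515.3 -65.3] ex [ 0.9663 -0.2575] ey [0.2575 0.9663]
gap (np.float64(130.36058175762395), np.float64(136.6976592270192)) inner mid from c1 -0.6081310705627118 -0.5076936912200802
box in chest -4.2 71.8
mug [ 642. -227.   85.]
jar [ 444. -310.  140.]
soap [686.  -8. 150.]
spice [596. 157. 109.]
```

Call:
send_rows([
  [0.023, -0.034, 0],
  [0.046, -0.068, 0],
  [0.069, -0.102, 0],
  [0.092, -0.136, 0],
  [0.115, -0.17, 0],
  [0.138, -0.205, 0],
  [0.161, -0.239, 0],
  [0.184, -0.273, 0],
], grip=[1, 1, 1, 1, 1, 1, 1, 1], yaw=[3, 6, 9, 12, 15, 18, 21, 25], grip_force=15)

```text
time_s: 0.82
ee_pos: [347.2, 276.6, 189.3]
ee_rot: [180.0, 0.0, -171.2]
force: [0.1, 0.3, -0.3]
gripper_width: 91.4
gripper_force: 0.0
```

Call:
send_rows([
  [0.023, -0.034, 0],
  [0.046, -0.068, 0],
  [0.069, -0.102, 0],
  [0.092, -0.136, 0],
  [0.115, -0.17, 0],
  [0.138, -0.205, 0],
  [0.161, -0.239, 0],
  [0.184, -0.273, 0],
], grip=[1, 1, 1, 1, 1, 1, 1, 1], yaw=[3, 6, 9, 12, 15, 18, 21, 25])

```text
time_s: 1.48
ee_pos: [531.2, 3.5, 189.2]
ee_rot: [180.0, -0.0, -146.3]
force: [0.1, 0.9, 0.1]
gripper_width: 90.9
gripper_force: 0.0
```

Run:
```python
from h import *
f=grab('wrist','w1.png'); np.savez('w1.npz',**{k:np.array(f[k]) for k in f})
print(env.state()['ee_pos'],env.state()['ee_rot'],np.array(f['pose']).round(2).tolist(),f['fx'])
```

```text
[536.07273515  -2.63666286 188.99837642] [-1.79581093e+02  3.96690424e-02 -1.46296957e+02] [[-0.55, 0.81, 0.19, 476.87], [0.83, 0.54, 0.13, -32.12], [0.0, 0.23, -0.97, 384.32], [0.0, 0.0, 0.0, 1.0]] 416.9065510431829
```

View pics/w1.png

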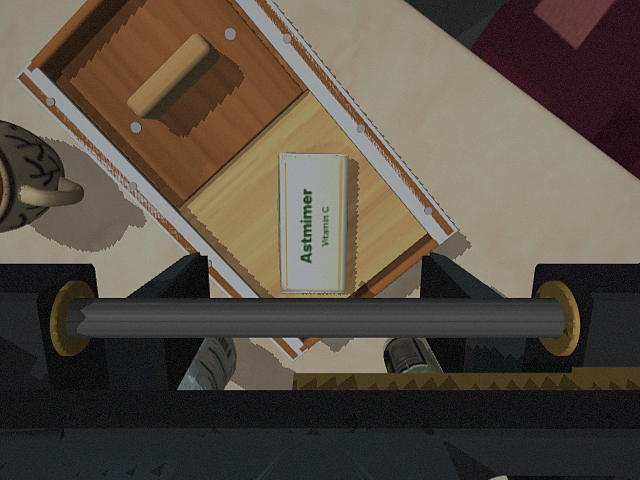

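The wrist view shows the carton at (313,222), edges nearly vertical, and the pull at (168,76). The arm was still settling, so I hold and measure again by mask.

Call:
send_rows([
  [0, 0, 0],
  [0, 0, 0],
  [0, 0, 0],
], grip=[1, 1, 1], yaw=[0, 0, 0])

```text
time_s: 1.78
ee_pos: [529.7, 6.4, 189.1]
ee_rot: [179.9, -0.0, -146.4]
force: [-0.5, -0.2, -0.0]
gripper_width: 91.2
gripper_force: 0.0
```

```bash
cat >> h.py <<'E'
def blob(f,lo,hi,near,zz):
    hsv=cv2.cvtColor(f['frame'],cv2.COLOR_RGB2HSV); m=cv2.inRange(hsv,np.array(lo),np.array(hi))
    m=cv2.morphologyEx(m,cv2.MORPH_CLOSE,np.ones((9,9))); m=cv2.morphologyEx(m,cv2.MORPH_OPEN,np.ones((5,5)))
    n,l,st,c=cv2.connectedComponentsWithStats(m); k=1+np.argmin(np.hypot(*(c[1:]-near).T)+1e4*(st[1:,4]<300))
    cs,_=cv2.findContours((l==k).astype('uint8'),cv2.RETR_EXTERNAL,cv2.CHAIN_APPROX_NONE)
    W=np.array([onplane(f,p[0],zz)[:2] for p in max(cs,key=len)],dtype=np.float32)
    (x,y),(a,b),t=cv2.minAreaRect(W); v=cv2.boxPoints(((x,y),(a,b),t)); e=v[1]-v[0]; g=v[2]-v[1]
    L=e if np.hypot(*e)>np.hypot(*g) else g
    return np.round([x,y,max(a,b),min(a,b),np.degrees(np.arctan2(L[1],L[0]))%180],1), st[k]
E
python3 - <<'E'
from h import *
f=grab('wrist','w2.png'); s=env.state(); print(s['ee_pos'].round(1),s['ee_rot'].round(1),np.array(f['pose'])[:3,3].round(1))
hsv=cv2.cvtColor(f['frame'],cv2.COLOR_RGB2HSV); print(hsv[200,300],hsv[270,300],hsv[250,230],hsv[76,168],hsv[55,190],hsv[60,120])
print('box',blob(f,(0,0,140),(179,45,255),(313,222),72))
print('pull',blob(f,(5,60,140),(25,160,255),(168,76),88))
E
```

```text
[529.8   6.6 189.3] [ 180.    -0.  -146.4] [475.5 -29.2 384.2]
[ 68 103  62] [100  10 161] [ 20 110 157] [ 17 120 147] [ 17 121 150] [ 13 165 108]
box (array([533.2,   3.7, 108.5,  48.3,  33.5]), array([ 275,  153,   66,  140, 8786], dtype=int32))
pull (array([ 497.8, -136.8,   64.3,   10.9,  164.8]), array([ 124,   35,   74,   75, 1616], dtype=int32))
```

Call:
send_rows([
  [0.001, -0.001, -0.03],
  [0.001, -0.001, -0.06],
  [0.001, -0.001, -0.085],
  [0.001, -0.001, -0.105],
  [0.001, -0.001, -0.12],
  [0.001, -0.001, -0.128],
  [0.001, -0.001, -0.131],
  [0.001, -0.001, -0.131],
], grip=[1, 1, 1, 1, 1, 1, 1, 1], yaw=[0, 0, 0, 0, 0, 0, 0, 0])

```text
time_s: 2.5
ee_pos: [531.4, 5.3, 58.4]
ee_rot: [180.0, -0.0, -146.4]
force: [-0.1, 0.7, 0.0]
gripper_width: 91.4
gripper_force: 0.0
```

Call:
send_rows([
  [0, 0, 0],
  [0, 0, 0],
  [0, 0, 0],
  [0, 0, 0],
  [0, 0, 0],
  [0, 0, 0],
  [0, 0, 0],
  [0, 0, 0],
], grip=[0.2, 0, -0.1, -0.2, -0.2, -0.2, -0.2, -0.2], yaw=[0, 0, 0, 0, 0, 0, 0, 0], grip_force=12)

```text
time_s: 3.17
ee_pos: [531.7, 4.5, 58.4]
ee_rot: [180.0, 0.0, -146.4]
force: [-0.7, 0.1, 0.1]
gripper_width: 40.8
gripper_force: 0.0
```

Run:
```python
from h import *
f=grab('wrist','w3.png'); s=env.state(); print(s['gripper_width'],s['gripper_force'],s['ee_pos'])
f=grab('side','s3.png')
a=cv2.imread('pics/w3.png')[:,:]; b=cv2.resize(cv2.imread('pics/s3.png')[180:330,240:400],(480,450))
cv2.imwrite('pics/c3.png',np.hstack([cv2.resize(a,(320,240)),cv2.resize(b,(480,450))[:240]]) if 0 else np.hstack([cv2.copyMakeBorder(cv2.resize(a,(320,240)),0,210,0,0,0),b]))
```

```text
37.89922000902002 0.0 [531.64486326   4.49901721  58.35578586]
```

View pics/c3.png

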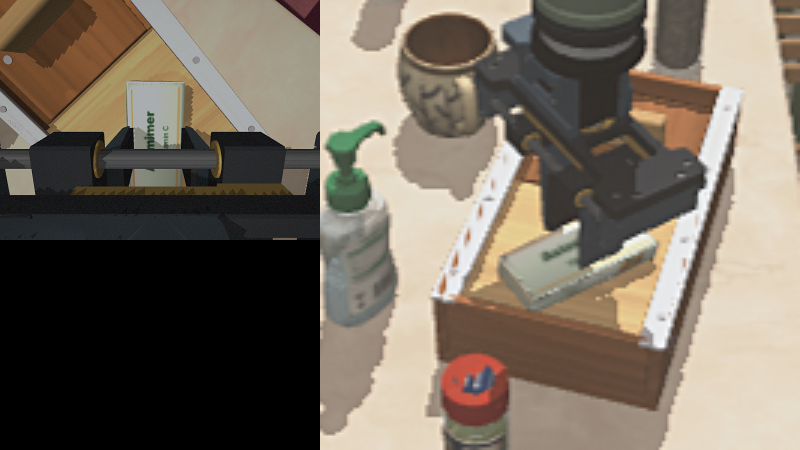

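Call:
send_rows([
  [0, 0, 0],
  [0, 0, 0],
  [0, 0, 0],
  [0, 0, 0],
], grip=[-0.2, -0.2, -0.2, -0.2], yaw=[0, 0, 0, 0])

```text
time_s: 3.6
ee_pos: [531.7, 4.5, 58.4]
ee_rot: [180.0, 0.0, -146.4]
force: [0.3, -0.4, -0.4]
gripper_width: 36.4
gripper_force: 0.0
```

Run:
```python
from h import *
f=grab('wrist','w4.png'); s=env.state(); print(s['gripper_width'],s['gripper_force'],s['ee_pos'])
cv2.imwrite('pics/c4.png',cv2.resize(cv2.imread('pics/w4.png')[140:400,180:460],None,fx=2.2,fy=2.2,interpolation=cv2.INTER_CUBIC))
p=np.array([531.6,4.5]);d=np.array([np.cos(np.radians(123.6)),np.sin(np.radians(123.6))])
for w in(19,27.5): print(w,[np.round(proj(f,[*(p+s_*w*d),z]),0).tolist() for s_ in(1,-1) for z in(58,77)])
```

```text
36.46960649321289 0.0 [531.65279333   4.52189702  58.35950325]
19 [[351.0, 272.0], [355.0, 285.0], [274.0, 272.0], [270.0, 285.0]]
27.5 [[368.0, 272.0], [374.0, 285.0], [257.0, 272.0], [251.0, 285.0]]
```

View pics/c4.png

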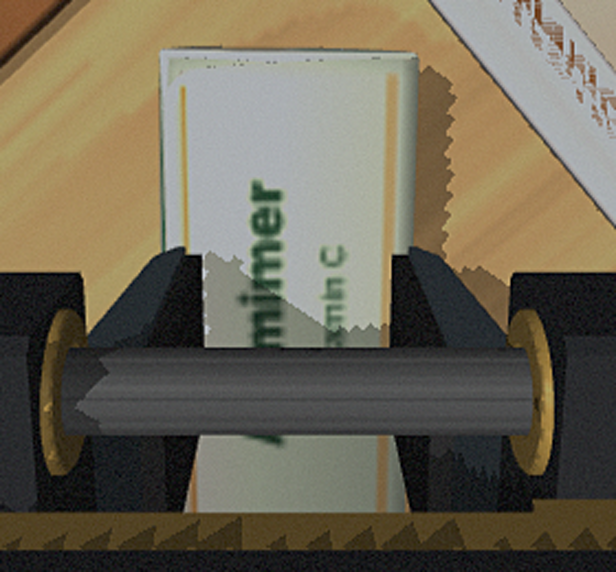

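The crop shows the pads at x≈272 and 358 in the full frame, over the carton's top instead of beside it. So the carton top is lower than I reckoned. I triangulate its height from the side view.

Run:
```python
from h import *
f=grab('side'); im=cv2.imread('pics/side0.png'); f['frame']=cv2.cvtColor(im,cv2.COLOR_BGR2RGB)
for z in(72,62,52): print('box',z,blob(f,(0,0,150),(179,50,255),(326,265),z))
# chest lip check: end wall & lip corners in side at z=72
cv2.imwrite('pics/s0c.png',cv2.resize(im[190:320,270:390],None,fx=4.6,fy=4.6,interpolation=cv2.INTER_CUBIC))
for p in ([531,5,72],[531,5,54]): print(np.round(proj(f,p)))
```

```text
box 72 (array([ 515.9, -251.4, 1442.3,  797.5,  107.7]), array([  181,    80,   355,   400, 67082], dtype=int32))
box 62 (array([ 515.5, -264.6, 1461.7,  808.2,  107.7]), array([  181,    80,   355,   400, 67082], dtype=int32))
box 52 (array([ 515.1, -277.8, 1481. ,  818.9,  107.7]), array([  181,    80,   355,   400, 67082], dtype=int32))
[327. 264.]
[327. 269.]
```

View pics/s0c.png

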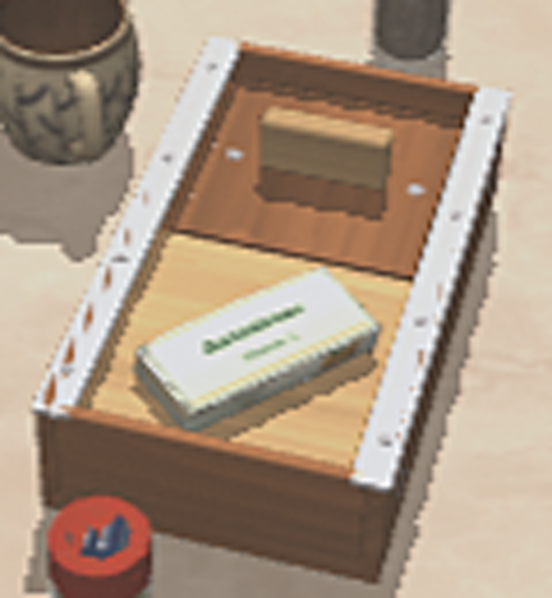

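Run:
```python
from h import *
w=grab('wrist'); s=grab('side'); p=np.array([531.6,4.5]); d=np.array([-.553,.833]); x=np.array([-.833,-.553])
for z in(58,68,77):
  print(z,'wrist front inner',[np.round(proj(w,[*(p+16*x+k*d),z])) for k in(-18.3,18.3)],
   'side near finger inner/outer front/back corners',[np.round(proj(s,[*(p+a*16*x+k*d),z]),1) for k in(18.3,31) for a in (1,-1)])
im=cv2.cvtColor(s['frame'],cv2.COLOR_RGB2BGR); g=im[235:280,310:365].max(2)
for r in range(0,45,2): print(235+r,''.join(f'{v//10:3d}' for v in g[r,::2]))
```

```text
58 wrist front inner [array([275., 240.]), array([350., 240.])] side near finger inner/outer front/back corners [array([337.4, 270.2]), array([325.4, 275.8]), array([340.7, 273.7]), array([328.6, 279.4])]
68 wrist front inner [array([273., 245.]), array([352., 245.])] side near finger inner/outer front/back corners [array([337.6, 267.1]), array([325.5, 272.7]), array([340.9, 270.6]), array([328.7, 276.3])]
77 wrist front inner [array([271., 251.]), array([354., 251.])] side near finger inner/outer front/back corners [array([337.8, 264.3]), array([325.6, 269.8]), array([341. , 267.8]), array([328.8, 273.5])]
235  17 17  6  7  8  7  6  5 11  5  5  6  6  6  6  6  6  6  7  8  8  8  8  8  8  8  9  7
237  17 16  6  7  6  6  6  6  6  6  5  5  6  6  6  6  6  5  8  8  8  8  8  8  7  5  7  8
239  17 16  7  5  5  6  6  6  6  6  6  5  6  6  6  6  6  5  8  8  8  8  8  8  8  9  7  6
241  22 12  6  5  5  5  6  6  6  5  5  6  6  6  6  6  6  5  8  8  8  8  8  8  6  5  6  5
243  23 24  7  5  5  5  5  5  7 15 10  6  6  6  6  6  6  6  8  8  8  8  6  5  6  5  6  6
245  22 24  9  5  5  5  5  5 12  8  6  5
[... 861 characters left out ...]
12  8 11 16 17 17  7  6  6  6  4 23 24 23 22 11 11 11 10 22 23 24 23 23 24 17
267  17 17 16 17 17 16 14 12  6  6  4 23 24 22 20 12  9 10  8 14 14 23 21 23 23 22 23  7
269  17 17 17 17 16 16 16 16 12 14 16 22 17 14 13 10  8 14 15 15 14 21 22 23 23 22 22  7
271  16 16 16 16 16 16 15 15 15 15 16 13 13 11  9 14 15 15 14 13 20 22 23 23 23 23 17  7
273  16 16 16 16 15 15 15 15 11 14 13 11 11 14 15 15 14 13 23 23 22 20 23 23 23 24  9  7
275  16 15 15 15 15 15 12 11 11 11 11 15 15 15 15 14 22 23 22 22 22 22 23 23 23 25  6 12
277  14 15 15 20 13 12 10  9 10 14 14 14 14 13 23 23 23 23 22 22 23 23 23 23 23 17  7 14
279  14 13 10 11 12 10 11 15 15 15 15 23 14 14 21 22 21 21 22 22 19 23 23 23 23 12  7 15
```

The measurements put the carton top at z≈72, while the fingertips sit about 19 mm above the reported TCP at this opening. I open and go lower, watching the force.

Call:
send_rows([
  [0, 0, 0.003],
  [0, 0, 0.003],
  [0, 0, 0.003],
  [0, 0, 0.003],
  [0, 0, 0.0],
  [0, 0, -0.006],
  [0, 0, -0.01],
  [0, 0, -0.01],
], grip=[0.1, 0.3, 0.55, 0.55, 0.55, 0.55, 0.55, 0.55], yaw=[0, 0, 0, 0, 0, 0, 0, 0])

```text
time_s: 4.47
ee_pos: [530.6, 4.6, 47.1]
ee_rot: [179.9, -0.1, -146.4]
force: [0.6, 0.1, -0.9]
gripper_width: 70.7
gripper_force: 0.0
```

Call:
send_rows([
  [0, 0, -0.003],
  [0, 0, -0.006],
  [0, 0, -0.006],
  [0, 0, -0.006],
  [0, 0, -0.006],
  [0, 0, -0.006],
  [0, 0, -0.006],
  [0, 0, -0.006],
], grip=[0.55, 0.55, 0.55, 0.4, 0.2, 0.1, 0.1, 0.1], yaw=[0, 0, 0, 0, 0, 0, 0, 0])

```text
time_s: 5.13
ee_pos: [531.8, 4.5, 42.5]
ee_rot: [-180.0, 0.0, -146.4]
force: [0.8, 0.3, -0.2]
gripper_width: 54.4
gripper_force: 12.0
```

Call:
send_rows([
  [0, 0, 0.01],
  [0, 0, 0.03],
  [0, 0, 0.055],
  [-0.01, 0.011, 0.075],
  [-0.03, 0.035, 0.08],
  [-0.055, 0.065, 0.08],
  [-0.08, 0.094, 0.08],
  [-0.1, 0.118, 0.08],
], grip=[0.1, 0.1, 0.1, 0.1, 0.1, 0.1, 0.1, 0.1], yaw=[0, 0, 0, -3, -9, -15, -21, -27])

```text
time_s: 5.8
ee_pos: [429.8, 123.7, 123.3]
ee_rot: [180.0, 0.0, -173.8]
force: [-0.7, -0.2, 0.4]
gripper_width: 54.7
gripper_force: 12.0
```

Call:
send_rows([
  [-0.017, 0.02, 0],
  [-0.026, 0.03, 0],
  [-0.032, 0.0375, 0],
  [-0.032, 0.0375, 0],
  [-0.032, 0.0375, -0.03],
  [-0.032, 0.0375, -0.06],
  [-0.032, 0.0375, -0.09],
  [-0.032, 0.0375, -0.11],
], grip=[0.1, 0.1, 0.1, 0.1, 0.1, 0.1, 0.1, 0.1], yaw=[-6, -12, -18, -21.6, -21.6, -21.6, -21.6, -21.6])

```text
time_s: 6.47
ee_pos: [398.7, 159.8, 11.1]
ee_rot: [-180.0, -0.1, 165.0]
force: [0.1, -0.0, -0.8]
gripper_width: 54.5
gripper_force: 12.0
```

Call:
send_rows([
  [0, 0, -0.01],
  [0, 0, -0.018],
  [0, 0, -0.022],
  [0, 0, -0.022],
], grip=[0.1, 0.1, 0.1, 0.1], yaw=[0, 0, 0, 0])

```text
time_s: 6.8
ee_pos: [399.7, 160.1, -9.7]
ee_rot: [-180.0, -0.0, 165.0]
force: [0.1, -0.7, -1.2]
gripper_width: 54.5
gripper_force: 12.0
```

Call:
send_rows([
  [0, 0, -0.0015],
  [0, 0, -0.0015],
  [0, 0, -0.0015],
  [0, 0, -0.0015],
  [0, 0, 0.0],
  [0, 0, 0.02],
  [0, 0, 0.05],
  [0, 0, 0.09],
], grip=[0.1, 0.1, 0.3, 0.5, 0.6, 0.6, 0.6, 0.6], yaw=[0, 0, 0, 0, 0, 0, 0, 0])

```text
time_s: 7.47
ee_pos: [397.6, 159.3, 80.0]
ee_rot: [-179.8, -0.3, 165.0]
force: [0.9, 0.5, -0.0]
gripper_width: 73.0
gripper_force: 0.0
```

Call:
send_rows([
  [0, 0, 0.04],
  [0, 0, 0.08],
  [0, 0, 0.1],
  [0, 0, 0.1],
], grip=[0.6, 0.6, 0.6, 0.6], yaw=[0, 0, 0, 0])

```text
time_s: 7.8
ee_pos: [402.8, 161.2, 185.7]
ee_rot: [179.6, 0.5, 165.0]
force: [-0.2, 0.1, 0.2]
gripper_width: 72.8
gripper_force: 0.0
```

Run:
```python
from h import *
t=grab('top','t5.png'); s=env.state(); print(s['ee_pos'],s['force'].round(1))
f=grab('wrist','w5.png'); px=proj(f,[400,160,18]); print(px); print('box',blob(f,(0,0,140),(179,50,255),px,18), s['gripper_width'])
```

```text
[401.08662912 160.56742819 182.92431524] [-0.8  0.   0.3]
(np.float64(311.46718858224796), np.float64(211.50421255331182))
box (array([416.9, 156. , 571.5, 192.1,  85.5]), array([    0,    57,   640,   241, 69949], dtype=int32)) 73.01968383011106
```

Call:
send_rows([
  [0.006, -0.018, 0],
  [0.019, -0.056, 0],
  [0.032, -0.095, 0],
  [0.045, -0.135, 0],
  [0.058, -0.175, 0],
  [0.071, -0.215, 0],
  [0.083, -0.25, 0],
  [0.09, -0.272, 0],
], grip=[0.2, 0.2, 0.2, 0.2, 0.2, 0.2, 0.2, 0.2], yaw=[0, 0, 0, 0, 0, 0, 0, 0])

```text
time_s: 8.57
ee_pos: [489.2, -115.3, 178.0]
ee_rot: [-179.9, -0.2, 164.8]
force: [0.4, 0.4, 0.0]
gripper_width: 54.8
gripper_force: 0.0
```

Call:
send_rows([
  [0.006, -0.018, 0],
  [0.0075, -0.024, 0],
  [0.0075, -0.024, 0],
  [0.0075, -0.024, 0],
  [0.0075, -0.024, 0],
  [0.0075, -0.024, 0],
], grip=[0.2, 0.2, 0.2, 0.2, 0.2, 0.2], yaw=[0, 0, 0, 0, 0, 0])

```text
time_s: 9.07
ee_pos: [496.7, -134.6, 180.2]
ee_rot: [180.0, -0.0, 165.1]
force: [-0.1, 0.1, 0.0]
gripper_width: 54.5
gripper_force: 0.0
```

Run:
```python
from h import *
f=grab('wrist','w6.png'); s=env.state(); print(s['ee_pos'].round(1),s['ee_rot'].round(1),s['gripper_width'])
px=proj(f,[497.3,-135.9,88]); print(px,blob(f,(5,60,130),(25,150,255),px,88))
cv2.imwrite('pics/w6s.png',cv2.resize(cv2.imread('pics/w6.png'),(480,360)))
```

```text
[ 496.8 -134.8  180.4] [180.   -0.  165.1] 54.650089678794224
(np.float64(311.4876449277242), np.float64(233.3495842091404)) (array([507.2, -65.1, 239.4, 113.1,  74.6]), array([  240,   138,   355,   160, 39253], dtype=int32))
```

View pics/w6s.png

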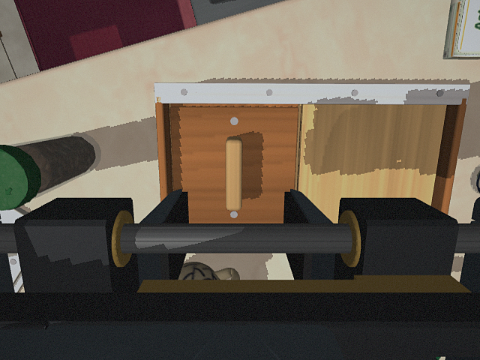

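The pull's top is centred at full-frame (312,233), against a prediction of (311,233), and it is upright in the view, so the alignment is right. Descending.

Call:
send_rows([
  [0, 0, -0.03],
  [0, 0, -0.06],
  [0, 0, -0.085],
  [0, 0, -0.105],
  [0, 0, -0.12],
  [0, 0, -0.13],
  [0, 0, -0.134],
  [0, 0, -0.134],
], grip=[0.2, 0.2, 0.2, 0.2, 0.2, 0.2, 0.2, 0.2], yaw=[0, 0, 0, 0, 0, 0, 0, 0])

```text
time_s: 9.78
ee_pos: [496.9, -135.5, 46.0]
ee_rot: [180.0, -0.1, 165.0]
force: [-0.5, -0.1, -0.1]
gripper_width: 54.6
gripper_force: 0.0
```

Call:
send_rows([
  [0, 0, 0],
  [0, 0, 0],
  [0, 0, 0],
  [0, 0, 0],
  [0, 0, 0],
  [0, 0, 0],
  [0, 0, 0],
  [0, 0, 0],
], grip=[0, -0.2, -0.4, -0.6, -0.75, -0.85, -0.85, -0.85], yaw=[0, 0, 0, 0, 0, 0, 0, 0], grip_force=30)

```text
time_s: 10.45
ee_pos: [497.3, -136.2, 46.7]
ee_rot: [-180.0, 0.0, 165.0]
force: [-1.8, -0.1, 1.9]
gripper_width: 15.2
gripper_force: 30.0
```

Call:
send_rows([
  [0, 0, 0.002],
  [0, 0, 0.004],
  [0, 0, 0.006],
  [0, 0, 0.008],
  [0, 0, 0.01],
  [0, 0, 0.012],
  [0, 0, 0.014],
  [0, 0, 0.014],
], grip=[-0.85, -0.85, -0.85, -0.85, -0.85, -0.85, -0.85, -0.85], yaw=[0, 0, 0, 0, 0, 0, 0, 0])

```text
time_s: 11.12
ee_pos: [497.5, -136.0, 60.8]
ee_rot: [180.0, 0.0, 165.0]
force: [-0.8, 0.1, -2.7]
gripper_width: 15.7
gripper_force: 30.0
```

Run:
```python
from h import *
s=env.state(); print({k:np.round(s[k],2) for k in('ee_pos','ee_rot','force','torque','gripper_width','gripper_force')})
```

```text
{'ee_pos': array([ 497.48, -136.04,   60.84]), 'ee_rot': array([1.7999e+02, 5.0000e-02, 1.6497e+02]), 'force': array([-0.76,  0.11, -2.72]), 'torque': array([ 0.02, -0.07,  0.04]), 'gripper_width': np.float64(15.74), 'gripper_force': np.float64(30.0)}
```

Call:
send_rows([
  [0.0013, 0.005, 0],
  [0.0036, 0.0135, 0],
  [0.0059, 0.022, 0],
  [0.0083, 0.031, 0],
  [0.0107, 0.04, 0],
  [0.0131, 0.049, 0],
  [0.0155, 0.058, 0],
  [0.018, 0.0675, 0],
], grip=[-0.85, -0.85, -0.85, -0.85, -0.85, -0.85, -0.85, -0.85], yaw=[0, 0, 0, 0, 0, 0, 0, 0])

```text
time_s: 11.78
ee_pos: [515.4, -67.3, 60.4]
ee_rot: [180.0, -0.0, 165.0]
force: [0.7, -0.4, -2.3]
gripper_width: 15.8
gripper_force: 30.0
```

Call:
send_rows([
  [0.0024, 0.009, 0],
  [0.0048, 0.018, 0],
  [0.0072, 0.027, 0],
  [0.0099, 0.037, 0],
  [0.0126, 0.047, 0],
  [0.0153, 0.057, 0],
  [0.0175, 0.065, 0],
  [0.0181, 0.0677, 0],
], grip=[-0.85, -0.85, -0.85, -0.85, -0.85, -0.85, -0.85, -0.85], yaw=[0, 0, 0, 0, 0, 0, 0, 0])

```text
time_s: 12.45
ee_pos: [533.8, 0.6, 60.4]
ee_rot: [180.0, 0.0, 165.0]
force: [0.1, -0.4, -2.6]
gripper_width: 15.8
gripper_force: 30.0
```

Call:
send_rows([
  [0, 0, 0],
  [0, 0, -0.001],
  [0, 0, -0.002],
  [0, 0, -0.003],
  [0, 0, -0.003],
], grip=[-0.85, -0.85, -0.85, -0.85, -0.85], yaw=[0, 0, 0, 0, 0])

```text
time_s: 12.87
ee_pos: [532.9, -1.2, 57.1]
ee_rot: [-180.0, -0.0, 164.9]
force: [-0.2, 0.5, -3.1]
gripper_width: 15.6
gripper_force: 30.0
```

Call:
send_rows([
  [0, 0, -0.0007],
  [0, 0, -0.0012],
  [0, 0, -0.0012],
  [0, 0, -0.0012],
  [0, 0, -0.0012],
  [0, 0, 0.0],
  [0, 0, 0.01],
  [0, 0, 0.03],
], grip=[-0.85, -0.85, -0.85, -0.6, -0.3, 0, 0.2, 0.2], yaw=[0, 0, 0, 0, 0, 0, 0, 0])

```text
time_s: 13.53
ee_pos: [531.7, -0.7, 86.3]
ee_rot: [-179.9, -0.3, 165.0]
force: [-0.3, -0.0, -0.1]
gripper_width: 42.2
gripper_force: 0.0
```

Call:
send_rows([
  [0, 0, 0.03],
  [0, 0, 0.06],
  [-0.01, 0.012, 0.08],
  [-0.034, 0.041, 0.09],
  [-0.06, 0.072, 0.09],
  [-0.086, 0.104, 0.09],
  [-0.112, 0.136, 0.09],
  [-0.1265, 0.154, 0.09],
], grip=[0.5, 0.6, 0.6, 0.6, 0.6, 0.6, 0.6, 0.6], yaw=[0, 0, 0, 0, 0, 0, 0, 0])

```text
time_s: 14.2
ee_pos: [404.1, 155.3, 178.4]
ee_rot: [179.9, -0.0, 165.0]
force: [-0.5, 0.0, -0.4]
gripper_width: 72.7
gripper_force: 0.0
```

Call:
send_rows([
  [-0.006, 0.0075, 0],
  [-0.006, 0.0075, 0],
  [-0.006, 0.0075, 0],
  [-0.006, 0.0075, 0],
], grip=[0.6, 0.6, 0.6, 0.6], yaw=[0, 0, 0, 0])

```text
time_s: 14.53
ee_pos: [401.9, 160.1, 177.7]
ee_rot: [180.0, 0.1, 164.9]
force: [0.6, 0.1, 0.4]
gripper_width: 73.2
gripper_force: 0.0
```

Run:
```python
from h import *
f=grab('wrist','w7.png'); s=env.state(); print(s['ee_pos'].round(1),s['ee_rot'].round(1),s['gripper_width'])
print(np.round(proj(f,[400,160,18])))
cv2.imwrite('pics/w7s.png',np.hstack([cv2.resize(cv2.imread('pics/w7.png'),(400,300)),cv2.resize(cv2.imread('pics/w7.png')[200:210,0:10],(1,300))]))
t=grab('top'); im=cv2.cvtColor(t['frame'],cv2.COLOR_RGB2BGR)
a=cv2.resize(cv2.imread('pics/w7.png'),(400,300)); b=cv2.resize(im[190:325,200:400],(400,270),interpolation=cv2.INTER_CUBIC)
cv2.imwrite('pics/c7.png',np.hstack([a,cv2.copyMakeBorder(b,0,30,0,0,0)]))
```

```text
[401.9 159.9 177.5] [-180.     0.   164.9] 73.09788596947797
[312. 212.]
```

View pics/c7.png

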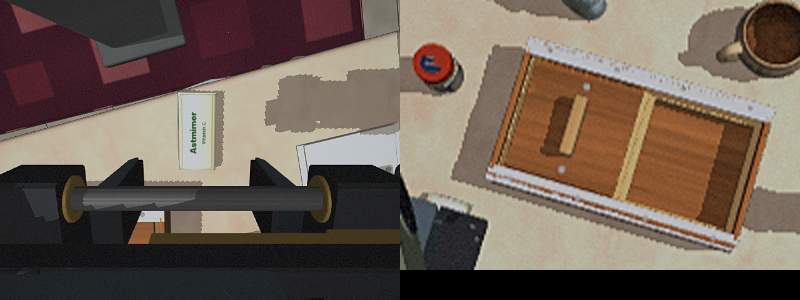

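The hatch is on the deck and the well is open. The carton is at full-frame (315,210), within 3 px of the prediction. Regrasping it.

Call:
send_rows([
  [-0.002, 0, -0.03],
  [-0.002, 0, -0.065],
  [-0.002, 0, -0.1],
  [-0.002, 0, -0.13],
  [-0.002, 0, -0.155],
  [-0.002, 0, -0.175],
  [-0.002, 0, -0.185],
  [-0.002, 0, -0.187],
], grip=[0.6, 0.6, 0.6, 0.6, 0.6, 0.6, 0.6, 0.6], yaw=[0, 0, 0, 0, 0, 0, 0, 0])

```text
time_s: 15.3
ee_pos: [397.9, 159.4, -11.7]
ee_rot: [-179.8, -0.2, 164.9]
force: [-0.8, -0.4, 0.1]
gripper_width: 73.4
gripper_force: 0.0
```

Call:
send_rows([
  [0, 0, 0],
  [0, 0, 0],
  [0, 0, 0],
  [0, 0, 0],
  [0, 0, 0],
  [0, 0, 0],
  [0, 0, 0],
], grip=[0.6, 0.4, 0.2, 0.1, 0.1, 0.1, 0.1], yaw=[0, 0, 0, 0, 0, 0, 0], grip_force=12)

```text
time_s: 15.88
ee_pos: [399.6, 160.9, -8.9]
ee_rot: [179.9, 0.1, 165.0]
force: [0.9, -1.3, 6.4]
gripper_width: 54.7
gripper_force: 12.0
```

Call:
send_rows([
  [0, 0, 0.01],
  [0, 0, 0.035],
  [0, 0, 0.065],
  [0, 0, 0.1],
  [0.003, -0.01, 0.13],
  [0.01, -0.03, 0.15],
  [0.02, -0.06, 0.15],
  [0.03, -0.092, 0.15],
], grip=[0.1, 0.1, 0.1, 0.1, 0.1, 0.1, 0.1, 0.1], yaw=[0, 0, 0, 0, 0, 0, 0, 0])

```text
time_s: 16.55
ee_pos: [429.7, 68.6, 142.0]
ee_rot: [179.9, 0.2, 165.1]
force: [0.3, 0.5, 0.1]
gripper_width: 54.1
gripper_force: 12.0
```

Call:
send_rows([
  [0.0105, -0.032, 0],
  [0.023, -0.07, 0],
  [0.036, -0.108, 0],
  [0.048, -0.145, 0],
  [0.058, -0.175, 0],
  [0.065, -0.195, 0],
  [0.068, -0.205, 0],
  [0.068, -0.205, 0],
], grip=[0.1, 0.1, 0.1, 0.1, 0.1, 0.1, 0.1, 0.1], yaw=[0, 0, 0, 0, 0, 0, 0, 0])

```text
time_s: 17.22
ee_pos: [497.0, -137.7, 140.0]
ee_rot: [180.0, -0.0, 164.8]
force: [0.2, 0.2, 0.6]
gripper_width: 53.9
gripper_force: 12.0
```

Call:
send_rows([
  [0, 0, 0],
  [0, 0, 0],
], grip=[0.1, 0.1], yaw=[0, 0])

```text
time_s: 17.38
ee_pos: [496.0, -134.9, 140.2]
ee_rot: [180.0, -0.1, 165.0]
force: [-0.1, -0.0, -0.4]
gripper_width: 54.5
gripper_force: 12.0
```

Run:
```python
from h import *
f=grab('wrist','w8.png'); s=env.state(); print(s['ee_pos'].round(1),s['ee_rot'].round(1),s['gripper_width'])
p=s['ee_pos']; ex=np.array([.966,-.259])
for k in(-56,56): print(k,np.round(proj(f,[*(p[:2]+k*ex),p[2]+10+18])))
cv2.imwrite('pics/w8s.png',cv2.resize(cv2.imread('pics/w8.png'),(480,360)))
```

```text
[ 496.1 -134.8  140.3] [180.   -0.  165.1] 54.46000171756415
-56 [313. 162.]
56 [313. 410.]
```

View pics/w8s.png

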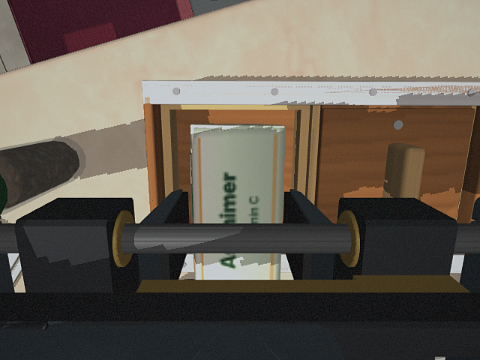

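The carton hangs level between the fingers over the open well. Its front end is at full-frame row 169, about 3 mm from nominal, so it is centred to about 1–2 mm. Lowering it in.

Call:
send_rows([
  [0, -0.001, -0.02],
  [0, -0.001, -0.045],
  [0, -0.001, -0.065],
  [0, -0.001, -0.08],
  [0, -0.001, -0.095],
  [0, -0.001, -0.108],
  [0, -0.001, -0.12],
  [0, -0.001, -0.128],
], grip=[0.1, 0.1, 0.1, 0.1, 0.1, 0.1, 0.1, 0.1], yaw=[0, 0, 0, 0, 0, 0, 0, 0])

```text
time_s: 18.1
ee_pos: [495.9, -135.7, 11.5]
ee_rot: [180.0, -0.1, 165.1]
force: [0.2, -0.0, -0.6]
gripper_width: 54.6
gripper_force: 12.0
```

Call:
send_rows([
  [0, 0, -0.003],
  [0, 0, -0.006],
  [0, 0, -0.008],
  [0, 0, -0.008],
], grip=[0.1, 0.1, 0.1, 0.1], yaw=[0, 0, 0, 0])

```text
time_s: 18.43
ee_pos: [497.0, -137.1, 4.6]
ee_rot: [180.0, 0.0, 165.0]
force: [0.2, 0.3, 0.1]
gripper_width: 53.8
gripper_force: 12.0
```

Call:
send_rows([
  [0, 0, -0.0015],
  [0, 0, -0.0015],
  [0, 0, -0.0015],
  [0, 0, -0.001],
  [0, 0, 0.0],
  [0, 0, 0.015],
  [0, 0, 0.045],
  [0, 0, 0.08],
], grip=[0.1, 0.1, 0.25, 0.4, 0.45, 0.45, 0.45, 0.45], yaw=[0, 0, 0, 0, 0, 0, 0, 0])

```text
time_s: 19.1
ee_pos: [495.0, -136.8, 83.8]
ee_rot: [180.0, -0.3, 165.0]
force: [0.8, 0.4, -0.5]
gripper_width: 66.5
gripper_force: 0.0
```

Call:
send_rows([
  [0, 0, 0.035],
  [0, 0, 0.07],
  [0, 0, 0.09],
  [0, 0, 0.09],
  [0, 0, 0.09],
], grip=[0.45, 0.45, 0.2, 0.2, 0.2], yaw=[0, 0, 0, 0, 0])

```text
time_s: 19.52
ee_pos: [497.2, -137.4, 175.5]
ee_rot: [180.0, 0.2, 165.0]
force: [-0.0, 0.7, -0.8]
gripper_width: 54.7
gripper_force: 0.0
```

Run:
```python
from h import *
f=grab('wrist','w9.png'); s=env.state(); print(s['ee_pos'].round(1),s['ee_rot'].round(1),s['gripper_width'])
px=proj(f,[497.3,-136,30]); print(np.round(px),blob(f,(0,0,100),(179,50,255),px,30))
t=grab('top'); px=proj(t,[497.3,-136,30]); print(np.round(px),blob(t,(0,0,100),(179,50,255),px,30))
```

```text
[ 496.2 -137.1  174. ] [180.  -0. 165.] 54.85440208584885
[315. 217.] (array([ 498.1, -136.4,  109. ,   52.7,  164.8]), array([ 283,  151,   65,  130, 8105], dtype=int32))
[345. 272.] (array([ 451.1,  -80.1, 1553.5,  851.2,   91.9]), array([     0,    114,    640,    366, 132013], dtype=int32))
```

The carton lies flat in the well at (498,-136), aligned with the chest. Back to the pull.

Call:
send_rows([
  [0.004, 0.015, 0],
  [0.011, 0.041, 0],
  [0.019, 0.071, 0],
  [0.027, 0.101, 0],
  [0.033, 0.123, 0],
  [0.0363, 0.1356, 0],
  [0.0363, 0.1356, 0],
  [0.0363, 0.1356, 0],
], grip=[0.2, 0.2, 0.2, 0.2, 0.2, 0.2, 0.2, 0.2], yaw=[0, 0, 0, 0, 0, 0, 0, 0])

```text
time_s: 20.28
ee_pos: [532.3, -1.8, 173.2]
ee_rot: [-179.9, -0.1, 165.0]
force: [0.8, -1.0, -0.3]
gripper_width: 54.8
gripper_force: 0.0
```

Run:
```python
from h import *
f=grab('wrist','w10.png'); s=env.state(); print(s['ee_pos'].round(1),s['ee_rot'].round(1),s['gripper_width'])
px=np.array(proj(f,[533,-1.2,98])); print(px); hsv=cv2.cvtColor(f['frame'],cv2.COLOR_RGB2HSV)
r=int(px[1]); print([int(v) for v in hsv[r,int(px[0])-40:int(px[0])+40:2,1]]); print([int(v) for v in hsv[r,int(px[0])-40:int(px[0])+40:2,2]])
```

```text
[532.4  -2.4 173.5] [-1.799e+02 -1.000e-01  1.650e+02] 55.1430172676067
[314.23060951 238.55468464]
[157, 155, 153, 152, 156, 164, 157, 157, 154, 152, 161, 161, 151, 159, 160, 150, 117, 121, 120, 118, 118, 118, 121, 120, 126, 119, 120, 143, 148, 143, 152, 151, 146, 157, 151, 148, 144, 145, 148, 148]
[154, 161, 157, 158, 157, 159, 158, 156, 159, 159, 158, 157, 157, 156, 158, 141, 192, 198, 197, 193, 193, 190, 186, 181, 193, 159, 132, 89, 105, 105, 104, 103, 103, 99, 101, 102, 103, 100, 105, 100]
```

Call:
send_rows([
  [0, 0.0005, -0.025],
  [0, 0.0005, -0.05],
  [0, 0.0005, -0.075],
  [0, 0.0005, -0.095],
  [0, 0.0005, -0.108],
  [0, 0.0005, -0.115],
  [0, 0.0005, -0.117],
  [0, 0.0005, -0.117],
], grip=[0.2, 0.2, 0.2, 0.2, 0.2, 0.2, 0.2, 0.2], yaw=[0, 0, 0, 0, 0, 0, 0, 0])

```text
time_s: 21.0
ee_pos: [533.0, -2.0, 57.3]
ee_rot: [-180.0, -0.0, 164.9]
force: [0.3, -0.0, 0.0]
gripper_width: 54.7
gripper_force: 0.0
```

Call:
send_rows([
  [0, 0, 0],
  [0, 0, 0],
  [0, 0, 0],
  [0, 0, 0],
  [0, 0, 0],
  [0, 0, 0],
  [0, 0, 0],
  [0, 0, 0],
], grip=[0, -0.2, -0.4, -0.6, -0.75, -0.85, -0.85, -0.85], yaw=[0, 0, 0, 0, 0, 0, 0, 0], grip_force=30)

```text
time_s: 21.67
ee_pos: [533.2, -1.1, 57.6]
ee_rot: [180.0, 0.0, 165.0]
force: [-0.0, -0.1, 2.3]
gripper_width: 15.8
gripper_force: 30.0
```

Call:
send_rows([
  [0, 0, 0.001],
  [0, 0, 0.002],
  [0, 0, 0.003],
  [0, 0, 0.004],
  [0, 0, 0.004],
], grip=[-0.85, -0.85, -0.85, -0.85, -0.85], yaw=[0, 0, 0, 0, 0])

```text
time_s: 22.08
ee_pos: [533.0, -1.2, 61.3]
ee_rot: [180.0, -0.0, 165.0]
force: [0.2, 0.1, -3.1]
gripper_width: 16.1
gripper_force: 30.0
```

Call:
send_rows([
  [-0.0013, -0.005, 0],
  [-0.0036, -0.0135, 0],
  [-0.0059, -0.022, 0],
  [-0.0083, -0.031, 0],
  [-0.0107, -0.04, 0],
  [-0.0131, -0.049, 0],
  [-0.0155, -0.058, 0],
  [-0.0179, -0.0675, 0],
], grip=[-0.85, -0.85, -0.85, -0.85, -0.85, -0.85, -0.85, -0.85], yaw=[0, 0, 0, 0, 0, 0, 0, 0])

```text
time_s: 22.75
ee_pos: [514.8, -69.8, 61.4]
ee_rot: [180.0, 0.0, 164.9]
force: [0.3, -0.1, -4.2]
gripper_width: 15.6
gripper_force: 30.0
```

Call:
send_rows([
  [-0.0024, -0.009, 0],
  [-0.0048, -0.018, 0],
  [-0.0072, -0.027, 0],
  [-0.0099, -0.037, 0],
  [-0.0126, -0.047, 0],
  [-0.0153, -0.057, 0],
  [-0.0173, -0.065, 0],
  [-0.018, -0.0675, 0],
], grip=[-0.85, -0.85, -0.85, -0.85, -0.85, -0.85, -0.85, -0.85], yaw=[0, 0, 0, 0, 0, 0, 0, 0])

```text
time_s: 23.42
ee_pos: [496.8, -137.6, 61.4]
ee_rot: [-180.0, 0.0, 164.9]
force: [0.2, 0.3, -2.9]
gripper_width: 15.8
gripper_force: 30.0
```

Call:
send_rows([
  [0, 0, 0],
  [0, 0, 0],
  [0, 0, 0],
  [0, 0, 0],
], grip=[-0.85, -0.85, -0.85, -0.85], yaw=[0, 0, 0, 0])

```text
time_s: 23.75
ee_pos: [497.3, -135.8, 61.4]
ee_rot: [180.0, -0.0, 165.0]
force: [-0.5, 0.2, -2.6]
gripper_width: 15.6
gripper_force: 30.0
```

Call:
send_rows([
  [0, 0, -0.002],
  [0, 0, -0.004],
  [0, 0, -0.006],
  [0, 0, -0.008],
  [0, 0, -0.01],
  [0, 0, -0.011],
  [0, 0, -0.012],
  [0, 0, -0.012],
], grip=[-0.85, -0.85, -0.85, -0.85, -0.85, -0.85, -0.85, -0.85], yaw=[0, 0, 0, 0, 0, 0, 0, 0])

```text
time_s: 24.42
ee_pos: [497.0, -136.1, 49.1]
ee_rot: [180.0, -0.0, 165.0]
force: [0.0, 0.8, -2.8]
gripper_width: 15.4
gripper_force: 30.0
```

Call:
send_rows([
  [0, 0, -0.001],
  [0, 0, -0.0015],
  [0, 0, -0.0015],
  [0, 0, -0.0015],
], grip=[-0.85, -0.85, -0.85, -0.85], yaw=[0, 0, 0, 0])

```text
time_s: 24.75
ee_pos: [497.2, -136.2, 47.9]
ee_rot: [180.0, 0.0, 165.0]
force: [-0.2, 0.2, -3.1]
gripper_width: 15.5
gripper_force: 30.0
```

Call:
send_rows([
  [0, 0, -0.0006],
  [0, 0, -0.001],
  [0, 0, -0.001],
], grip=[-0.85, -0.85, -0.85], yaw=[0, 0, 0])

```text
time_s: 25.0
ee_pos: [497.3, -136.2, 47.6]
ee_rot: [180.0, 0.0, 165.0]
force: [-2.0, 0.7, 4.0]
gripper_width: 15.7
gripper_force: 30.0
```

Seated (4 N upward). Releasing and retracting.

Call:
send_rows([
  [0, 0, 0],
  [0, 0, 0],
  [0, 0, 0],
  [0, 0, 0],
  [0, 0, 0],
  [0, 0, 0.01],
  [0, 0, 0.035],
  [0, 0, 0.07],
], grip=[-0.85, -0.6, -0.3, 0, 0.2, 0.2, 0.2, 0.2], yaw=[0, 0, 0, 0, 0, 0, 0, 0])

```text
time_s: 25.67
ee_pos: [495.1, -135.6, 115.8]
ee_rot: [180.0, -0.4, 165.0]
force: [0.6, 0.4, -0.8]
gripper_width: 53.4
gripper_force: 0.0
```

Call:
send_rows([
  [0, 0, 0.03],
  [0, 0, 0.055],
  [0, 0, 0.065],
  [0, 0, 0.065],
  [0, 0, 0.065],
  [0, 0, 0.065],
], grip=[0.2, 0.2, 0.2, 0.2, 0.2, 0.2], yaw=[0, 0, 0, 0, 0, 0])

```text
time_s: 26.17
ee_pos: [496.0, -135.8, 180.1]
ee_rot: [180.0, -0.2, 165.0]
force: [0.6, 0.5, -0.7]
gripper_width: 54.2
gripper_force: 0.0
```

Run:
```python
from h import *
g=grab('wrist','w11.png'); s=env.state(); print(s['ee_pos'].round(1),s['force'].round(1))
a=cv2.imread('pics/w6.png').astype(int); b=cv2.imread('pics/w11.png').astype(int)
# wrist pose equals w6 within a few px: compare pull/hatch edges on both
for im in(a,b):
  h=cv2.cvtColor(im.astype('uint8'),cv2.COLOR_BGR2HSV)
  print([int(v) for v in h[233,290:340:2,2]]); print([int(v) for v in im[170,370:420:2,2]]); print([int(v) for v in im[170:300:4,312,2]])
```

```text
[ 495.9 -135.8  179.9] [-0.1  0.2  0.1]
[155, 156, 154, 155, 157, 141, 186, 193, 192, 191, 187, 187, 178, 185, 174, 141, 82, 104, 100, 102, 101, 100, 99, 100, 95]
[142, 146, 144, 147, 144, 143, 146, 144, 148, 144, 145, 144, 143, 112, 147, 46, 156, 195, 195, 194, 193, 194, 195, 194, 202]
[151, 146, 141, 70, 104, 176, 192, 192, 192, 191, 186, 186, 187, 191, 190, 186, 183, 184, 188, 187, 184, 184, 184, 184, 184, 184, 184, 170, 164, 159, 157, 130, 18]
[157, 155, 157, 159, 153, 156, 157, 144, 187, 195, 189, 193, 194, 185, 180, 190, 154, 128, 102, 98, 99, 102, 101, 102, 101]
[147, 144, 146, 145, 143, 143, 145, 145, 145, 143, 144, 144, 145, 144, 124, 149, 109, 178, 187, 193, 194, 192, 192, 199, 145]
[150, 149, 142, 150, 77, 169, 190, 193, 193, 194, 191, 191, 191, 192, 193, 191, 187, 191, 189, 190, 187, 188, 184, 185, 185, 187, 186, 182, 123, 159, 155, 129, 21]
```

```bash
python3 -c "
from workcell import env
print(env.job_done())"
```

```text
the job is handed in; nothing more can be done
None
```

The carton is in the well and the hatch is back on its seat: the last wrist view matches the starting one to within 2–3 px. I handed the job in at about 26 s; no verdict was returned, and I did not re-measure the mug, jars and bottle.

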